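# Seat the tube block in the mixer and shut the holding bar

### The job

Put the aluminium tube block, right way up, into the mixer's pocket and press it down until it is hard home: a stiff pad under it holds it a few millimetres proud until you push, so finish with a steady push of about 15 N against the hard stop and keep it up for half a second. Only then swing the holding bar down over it until it is fully shut, and let go. Be gentle: never load the mixer or its bar with more than about 20 N, and leave the two tube racks and the bottle where they are.

Things in the scene. Friction and masses are not known exactly. Their poses are not given: they have to be found in the camera images.
- block_mid (a point): centre (half-way up) of the loose aluminium tube block: 70 mm (own x) by 50 mm (own y) by 64 mm high (z up), flat top and underside, 0.3 to 0.5 kg. Two rows of four dark flush bores on top; the plain strip between them, along x, can be pressed on. Stands on the bench at first. Grip it across its 50 mm width. It fits the pocket either way round (half turn about z).
- mixer: fixed white bench mixer, housing 200 mm (own x) by 160 mm (own y) by 60 mm high, pocket in its flat top; origin under the centre of its underside, on the bench, z up. Its own +x points from the pocket to the hinge of the holding bar. With the block fully home, the block's centre is 61 to 67 mm and its top 93 to 99 mm above the bench, depending on how the pocket's floor is set.
- pocket (a point): centre of the pocket's mouth, in the housing's top face, 60 mm above the bench, 20 mm from the mixer's origin towards its -x. The pocket is a rectangle 72.4 mm (mixer x) by 52.4 mm (mixer y), 25 to 31 mm deep to its hard stop, with a 3 mm chamfer round the mouth. The point's axes are the mixer's.
- hard_stop (a point): highest setting of the pocket's steel floor, the hard stop: 35 mm above the bench. The true floor is 0 to 6 mm lower, not measured: feel for it. On it a friction pad stands 2 to 6 mm high and carries the block: it sinks only under about 8 N in all (block's weight included), stays where pressed, ends flush with the floor. The floor has stiff rubber mounts: force rises 30 N per mm there.
- bar (a joint): angle of the holding bar's hinge: 0 = shut, level over the block (0.5 to 6.5 mm above it when home); grows as it opens, to 1.9; starts about upright, 1.45 to 1.75. The stiff hinge (about 0.25 N m) keeps it at any angle. At 0 it meets its own stop and points from the hinge along the mixer's -x over the pocket's middle. To shut it, push its outer face (upper when shut) over and down in an arc.
- hinge (a point): on the hinge axis of the holding bar, at the bar's middle: 75 mm from the mixer's origin towards its +x, 105.5 mm above the bench; the axis runs along the mixer's y. The bar, 12 mm thick and 16 mm wide, has its centre line through the axis. Two steel posts (12 mm square, 19 mm either side) carry it, up to 116 mm above the bench.
- bar_paddle (a point): centre of the outer (upper when shut) face of the orange paddle at the bar's free end, 138 mm along the bar from the hinge axis and 12 mm off its centre line, so 6 mm proud of the bar. The paddle is 34 mm square and 14 mm thick, its far edge 155 mm from the hinge axis; it is rubber-mounted and gives about 1 mm per 4 N, up to 5 mm, when pressed. Push the bar here.
- pink_rack_mid (a point): centre of a loose pink tube rack, 70 x 140 x 55 mm plus orange caps; leave alone.
- blue_rack_mid (a point): centre of a loose small blue tube rack, 50 x 50 x 30 mm plus white caps; leave alone.
- bottle_mid (a point): centre of a loose amber bottle, 64 mm diameter, 140 mm high; leave alone.

How it is judged:
On the way, in this order (a step that is already met when the one before it is completed fails the run):
1. the block is fully home in the pocket and pressed on the mixer with 12 to 25 N (its weight included), the bar still open (z of block_mid in the frame of mixer below 0.0685 m and horizontal distance between block_mid and pocket below 0.004 m and angle between block_mid's own z axis and vertical below 0.05 rad and value of joint bar above 1 rad and contact force between block and mixer above 12 N), for 0.3 s.
2. the bar is shut over the block, which is still home (z of block_mid in the frame of mixer below 0.0685 m and horizontal distance between block_mid and pocket below 0.004 m and angle between block_mid's own z axis and vertical below 0.05 rad and value of joint bar below 0.06 rad), for 0.3 s.
At the end, for the whole second after the job is handed in: The block is upright (within 0.05 rad) in the pocket, its centre within 4 mm of the pocket's middle and at most 68.5 mm above the mixer's underside (it is 61 to 67 mm when home), at rest; the bar is shut over it (joint below 0.06 rad) (all of step 2 and linear speed of block below 0.02 m/s); the robot touches nothing.
It fails at once if anything loads the mixer, its pad or its bar with more than 25 N (the block's own weight included) (contact force between anything else and mixer above 25 N).
It fails at once if a rack or the bottle is moved more than 20 mm (distance of any of pink_rack_mid, blue_rack_mid, bottle_mid from where it was at the start of the episode above 0.02 m).
It also fails if it takes over 72 s, if anything falls off the work surface, if the arm or the gripper's body presses on something with over 40 N, if the wrist force passes 120 N, or if a joint passes its speed limit or range.

### The arm

A 6-joint arm with a two-finger parallel gripper is mounted at the origin on the work surface. World frame = base frame: x ahead of the robot, y to its left, z up, the work surface at z = 0. Lengths are in m, angles in rad, forces in N, time in s.
With the tool pointing down it reaches from about 0.375 to 0.9 m from the base axis. Payload 3.1 kg.
Tool frame: the origin (TCP) lies between the finger pads; the fingertips stand 11 mm ahead of it and the grasp point (between the pads) lies 8 mm behind it; z points along the fingers, y is the direction in which the jaws open and shut (so a half turn about z gives the same grasp; the last joint's range is limited). The gripper opens to 85 mm and grips with 20 to 120 N. Pads are 22 mm wide; open, the fingers measure 114 mm over their backs; the gripper's body (76 mm by 85 mm) begins 54 mm behind the grasp point. The pads swing forward as they close: fully open they stand 13 mm farther back than shut.
Start: joints at [0.943, 0.527, 1.433, -0, 1.181, -0.178], TCP at [0.272, 0.563, 0.242] pointing down, gripper open.
Joint ranges: [-3.08, 3.08], [-0.75, 2.2], [0.22, 2.44], [-1.43, 4.57], [0, 2.65], [-2.85, 2.85]. Speed limits (rad/s): [2.79, 2.79, 3.14, 3.14, 3.14, 3.14].

### API

Orientations are given as a unit quaternion [x, y, z, w].
In Python, from station import manip gives the robot as it stands. The module is installed in compiled form; this text tells all that it offers.
- The arm moves only by the tool arm_command, never from a script. Its argument "rows" is a list of rows, each a list of 3 entries, a list of its own where there are three numbers: the shift along the world's x, y, z in mm, then the turn about the world's z in rad, then the closure, from -1 (fully open) to 1 (shut), so that 0 is half open. A call has 1 to 12 rows; each row shifts and turns the commanded pose from where the row before left it; what a row does not reach is not made up. A row lasts 1/8 s, in which the tool goes at most 62.5 mm and 10.7 degrees, less where a joint would pass 70% of its speed; a pose out of reach is approached as far as the arm can. A call with a gripper value outside its range is refused whole. The fingers move at their own pace and stop on an object; "squeeze" is the grip in N (left out, the last holds). Time passes only in rows, so rows that do not move let the fingers close. It gives the time, the measured TCP pose, the force and the opening at its end, in the units of the state.
- manip.sense(): the state, without advancing time (a new reading comes with each control period).
- manip.snapshot(name): name is "scene" or "top" or "wrist"; returns the picture (420x560x3 uint8, blue, green, red); there is no depth.
- manip.get_calibration(name): a dict with "fovy" (degrees; the focal length in pixels is half the picture's height over the tangent of half this angle, whatever the lens; pixels are square), "cx", "cy" (the principal point, pixels), "R" (3x3) and "t" (3): a world point X has camera coordinates R X + t. Camera axes: x right, y down, z forward; pixel columns grow to the right and rows downward; lengths in m; the calibration is good to about 2 mm. A picture is of the moment at which its call begins: read the wrist's pose just before it. get_calibration takes no time and is no camera call; for the wrist camera it gives the pose at the moment of the call.
- manip.sign_off(): hands the job in, once; it reports no verdict.
The state is a dict: "t": time; "q": joint angles; "qd": joint speeds; "tau": joint torques, N m; "tcp_pos": TCP position; "tool_rot": TCP orientation; "force": force on the tool from outside, world axes, zero at the start; "ft_torque": the same for the moment, N m; "finger_gap": opening from 0.0 (shut) to 1.0 (fully open).
Only numpy, scipy, OpenCV 4.12 (cv2) and the standard library are available. Lean on these libraries where they do the work, as an engineer would, in place of code of your own. Each camera call takes 0.05 s, during which the arm holds its last target.

## Working session

There is one attempt and no reset: what is moved stays moved. The work goes in short steps, Python scripts to look and compute and a tool call to move; the robot and the scene stay as the last step left them, time stands still between calls to the robot, and variables do not carry over. Pictures are saved under pics/ and viewed, and the job is handed in when it is done.

Besides the shell and the picture viewer there is one more tool, called after ">>>" as a command line: name --argument value ..., lists and objects as JSON in quotes. arm_command: Moves the arm, as the interface text tells. Its arguments: {"type":"object","properties":{"rows":{"type":"array","items":{"type":"array"}},"squeeze":{"type":"number"}},"required":["rows"]}

```bash
mkdir -p pics; python3 - <<'E'
from station import manip
import cv2
print(manip.sense())
for n in ["scene","top","wrist"]:
    c=manip.get_calibration(n); print(n,c)
    cv2.imwrite(f"pics/{n}0.png",manip.snapshot(n))
E
```

```text
{'t': 0.0, 'q': array([ 9.42495227e-01,  5.28451028e-01,  1.43393084e+00, -1.59286356e-05,
        1.18139805e+00, -1.78476317e-01]), 'qd': array([ 0.0001684 , -0.00026015,  0.00087508,  0.00055557, -0.00024579,
       -0.00026612]), 'tau': array([ 1.22808055e-03, -4.42344689e+01, -1.78028262e+01, -1.75279033e-04,
        8.23911570e-03,  1.29294762e-05]), 'tcp_pos': array([0.27129626, 0.56226281, 0.24133382]), 'tool_rot': array([ 2.23017872e-01,  9.74813742e-01, -1.00874547e-03, -4.22518435e-04]), 'force': array([-0.27423377,  0.7218166 ,  0.0030461 ]), 'ft_torque': array([0.0015862 , 0.01286459, 0.01841492]), 'finger_gap': 0.996714962087483}
scene {'fovy': 53.583398984691826, 'cx': 281.1820343278987, 'cy': 207.2314893854182, 'R': array([[-6.19332663e-01,  7.85128394e-01, -6.76595155e-04],
       [ 6.48799047e-01,  5.11306339e-01, -5.63582846e-01],
       [-4.42138947e-01, -3.49484240e-01, -8.26059270e-01]]), 't': array([ 0.28203068, -0.37498937,  1.26488589])}
top {'fovy': 54.37657656580592, 'cx': 281.3021523019182, 'cy': 211.64382699942774, 'R': array([[-0.00740433, -0.99992668,  0.00958194],
       [-0.99453142,  0.00636544, -0.10424363],
       [ 0.104175  , -0.01030139, -0.99450563]]), 't': array([0.08019626, 0.59659653, 0.90324878])}
wrist {'fovy': 64.09485007176444, 'cx': 280.427791381937, 'cy': 209.93420328569215, 'R': array([[ 4.35367718e-01,  9.00252384e-01, -7.71645861e-04],
       [ 8.55059201e-01, -4.13243540e-01,  3.13214845e-01],
       [ 2.81653533e-01, -1.37023435e-01, -9.49681981e-01]]), 't': array([-0.62411207, -0.03981615,  0.38118151])}
```

View pics/scene0.png

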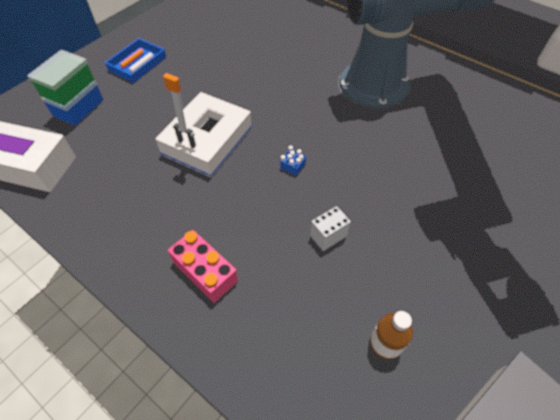

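View pics/top0.png

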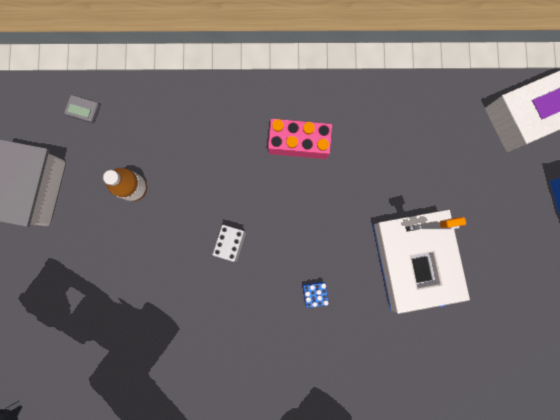

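View pics/wrist0.png

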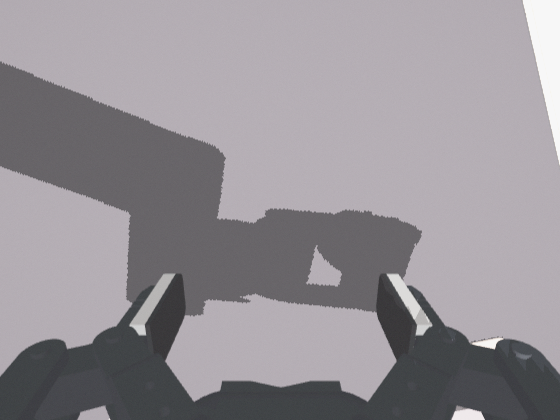

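The top view shows the block near (229,243), the mixer near (422,262) with its pocket at (423,270), hinge posts near (413,222) and the paddle at (455,223). The racks are at (300,138) and (316,295), the bottle at (125,183). I'll zoom in for corners.

```bash
python3 - <<'E'
import cv2
t=cv2.imread("pics/top0.png"); s=cv2.imread("pics/scene0.png")
def z(im,x,y,w,h,k,n): cv2.imwrite(n,cv2.resize(im[y:y+h,x:x+w],None,fx=k,fy=k,interpolation=cv2.INTER_CUBIC))
z(t,365,195,120,130,4.5,"pics/top_mix.png")
z(t,200,210,60,60,10,"pics/top_blk.png")
z(s,145,65,120,115,5,"pics/sc_mix.png")
z(s,300,195,60,60,10,"pics/sc_blk.png")
E
```

```text
(no output)
```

View pics/top_mix.png

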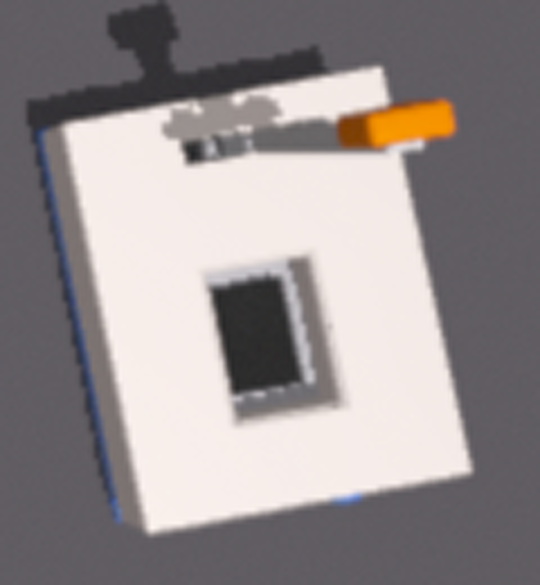

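View pics/top_blk.png

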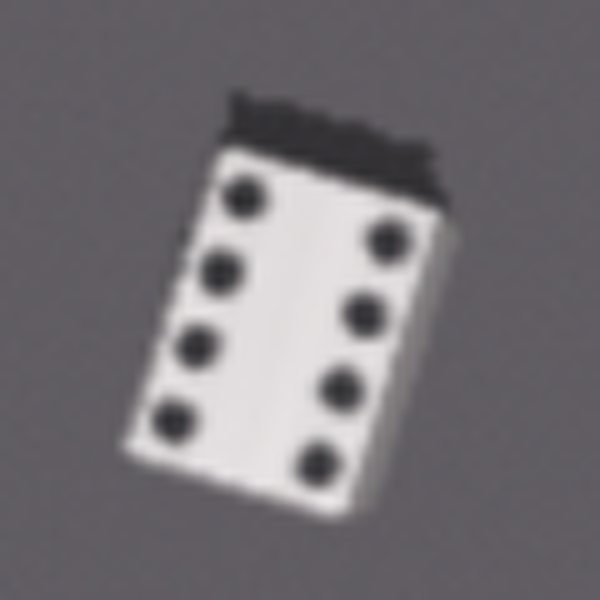

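View pics/sc_mix.png

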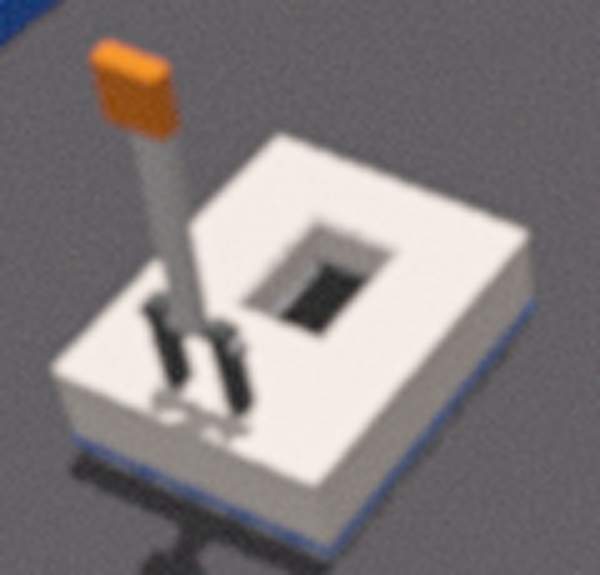

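View pics/sc_blk.png

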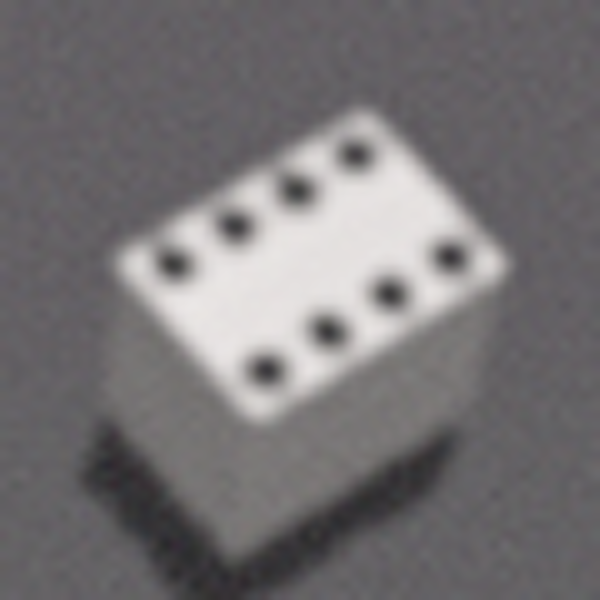

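```bash
cat > h.py <<'E'
import numpy as np
from scipy.optimize import least_squares
from station import manip
H=420
def cal(n):
    c=manip.get_calibration(n); c['f']=H/2/np.tan(np.radians(c['fovy'])/2); return c
def proj(c,X):
    X=np.atleast_2d(X); p=X@np.array(c['R']).T+c['t']
    return np.c_[c['cx']+c['f']*p[:,0]/p[:,2], c['cy']+c['f']*p[:,1]/p[:,2]]
def unz(pts,k,ox,oy): return (np.array(pts,float)+.5)/k-.5+[ox,oy]
def rect(x,y,a,z,lx,ly,ox=0):
    P=np.array([[1,1],[1,-1],[-1,-1],[-1,1]])*[lx/2,ly/2]+[ox,0]
    R=np.array([[np.cos(a),-np.sin(a)],[np.sin(a),np.cos(a)]])
    return np.c_[P@R.T+[x,y],np.full(4,z)]
def fit(obs,x0):
    # obs: (cal,z,lx,ly,ox,pix4)
    f=lambda p: np.concatenate([(proj(c,rect(*p,z,lx,ly,ox))-px).ravel() for c,z,lx,ly,ox,px in obs])
    s=least_squares(f,x0,loss='soft_l1'); return s.x,f(s.x)
def match(px,c,z,lx,ly,ox,x0):
    from itertools import permutations
    p=proj(c,rect(*x0,z,lx,ly,ox)); return px
E
cat > m1.py <<'E'
from h import *
T,S=cal('top'),cal('scene')
def orient(px,ref): # roll/flip to best match
    best=min((np.roll(q,k,0) for q in (px,px[::-1]) for k in range(4)),key=lambda q:((q-ref)**2).sum()); return best
def run(name,data,x0):
    for sel in (['T'],['S'],['T','S']):
        x=np.array(x0)
        for it in range(3):
            obs=[]
            for cn,z,lx,ly,ox,px in data:
                if cn in sel:
                    c={'T':T,'S':S}[cn]; obs.append((c,z,lx,ly,ox,orient(px,proj(c,rect(*x,z,lx,ly,ox)))))
            x,r=fit(obs,x)
        print(name,sel,x.round(4),'res',r.round(1))
tb=unz([(222,145),(445,210),(345,520),(125,450)],10,200,210)
sb=unz([(365,105),(510,265),(260,425),(115,258)],10,300,195)
def inv(c,px,z):
    R=np.array(c['R']);d=R.T@[(px[0]-c['cx'])/c['f'],(px[1]-c['cy'])/c['f'],1];C=-R.T@c['t'];return C+d*(z-C[2])/d[2]
b0=np.mean([inv(T,p,.064) for p in tb],0);print(b0)
run('block',[('T',.064,.07,.05,0,tb),('S',.064,.07,.05,0,sb)],[b0[0],b0[1],-.3])
tm=unz([(65,125),(382,67),(470,472),(148,532)],4.5,365,195)
tp=unz([(203,270),(308,250),(345,405),(238,425)],4.5,365,195)
sm=unz([(282,133),(530,235),(318,487),(52,368)],5,145,65)
sp=unz([(318,218),(400,248),(322,338),(243,305)],5,145,65)
m0=np.mean([inv(T,p,.06) for p in tm],0);print(m0)
p=[inv(T,q,.06) for q in tm]; e=(p[0]+p[1]-p[2]-p[3])[:2];a=np.arctan2(e[1],e[0])
run('mixer',[('T',.06,.2,.16,0,tm),('S',.06,.2,.16,0,sm)],[m0[0],m0[1],a])
P=(.0784,.0584)
run('mixer via pocket',[('T',.06,*P,-.02,tp),('S',.06,*P,-.02,sp)],[m0[0],m0[1],a])
for n,c,px in(('pink',T,(300,135)),('blue',T,(316,294)),('bottle',T,(125,185))):print(n,inv(c,px,.03))
E
python3 m1.py
```

```text
[0.52643311 0.19330933 0.064     ]
block ['T'] [ 0.5264  0.1933 -0.304 ] res [ 0.2 -0.1 -0.3  0.1 -0.  -0.1  0.1  0.1]
block ['S'] [ 0.5259  0.1944 -0.2929] res [-0.1 -0.3  0.2  0.2 -0.   0.4 -0.  -0.2]
block ['T', 'S'] [ 0.5262  0.1938 -0.2988] res [-0.1  0.1 -0.6  0.1 -0.2 -0.  -0.1  0.3 -0.5 -0.4 -0.1  0.  -0.2  0.4
 -0.3 -0.1]
[ 0.48429183 -0.23520871  0.06      ]
mixer ['T'] [ 0.4843 -0.2352  0.1691] res [-0.1 -0.3 -0.1  0.1  0.3  0.1 -0.1  0.1]
mixer ['S'] [ 0.4824 -0.2341  0.1644] res [-0.4 -0.5  0.6  0.1  0.1  0.9 -0.2 -0.2]
mixer ['T', 'S'] [ 0.4836 -0.2347  0.1673] res [-0.2 -0.  -0.2  0.4  0.   0.5 -0.3  0.4 -0.8 -0.3  0.1  0.4 -0.5  1.
 -0.7 -0.1]
mixer via pocket ['T'] [ 0.4844 -0.2342  0.1858] res [-1.3 -0.2  1.2 -0.9  1.2  0.1 -1.1  0.9]
mixer via pocket ['S'] [ 0.4823 -0.2337  0.1738] res [ 0.6  0.9 -2.4 -0.2 -0.4 -1.1  1.5  0.1]
mixer via pocket ['T', 'S'] [ 0.4838 -0.2339  0.1819] res [-1.4  0.   1.1 -0.6  1.   0.5 -1.3  1.2  0.2  1.2 -2.8  0.2 -1.  -0.8
  1.   0.3]
pink [0.77676873 0.03110182 0.03      ]
blue [ 4.11139439e-01 -3.25076366e-04  3.00000000e-02]
bottle [0.66096581 0.43416381 0.03      ]
```

>>> arm_command --rows '[[[28,-41,0],0.017,-1],[[28,-41,0],0.017,-1],[[28,-41,0],0.017,-1],[[28,-41,0],0.017,-1],[[28,-41,0],0.017,-1],[[28,-41,0],0.017,-1],[[28,-41,0],0.017,-1],[[28,-41,0],0.017,-1],[[31,-41,0],0.015,-1],[[0,0,0],0,-1],[[0,0,0],0,-1]]' --squeeze 60

```text
t: 1.52
tcp_pos: [0.5261, 0.1938, 0.2419]
tool_rot: [0.149, 0.989, 0.0, -0.001]
force: [0.6, 0.2, -0.1]
finger_gap: 1.0
```

```bash
cat > look.py <<'E'
import sys,cv2,pickle
from h import *
n=sys.argv[1]
s=manip.sense(); c=cal('wrist'); im=manip.snapshot('wrist')
cv2.imwrite(f"pics/{n}.png",im); pickle.dump((c,s),open(f"pics/{n}.pkl",'wb'))
q=s['tool_rot']; from scipy.spatial.transform import Rotation as Ro
M=Ro.from_quat(q).as_matrix()
print('tcp',s['tcp_pos'].round(4),'ty',M[:,1].round(4),'yaw_y',np.arctan2(M[1,1],M[0,1]).round(4),'tz',M[:,2].round(4),'F',s['force'].round(2),'t',s['t'],'q',s['q'].round(2))
C=-np.array(c['R']).T@c['t']; print('cam in tool',(M.T@(C-s['tcp_pos'])).round(4))
E
python3 look.py w1
```

```text
tcp [0.5261 0.1938 0.2419] ty [ 2.952e-01  9.554e-01 -2.000e-04] yaw_y 1.2711 tz [-1.6e-03  3.0e-04 -1.0e+00] F [ 0.64  0.16 -0.09] t 1.525 q [ 0.15  0.44  1.6   0.    1.11 -1.12]
cam in tool [ 8.110e-02 -1.000e-04 -1.325e-01]
```

View pics/w1.png

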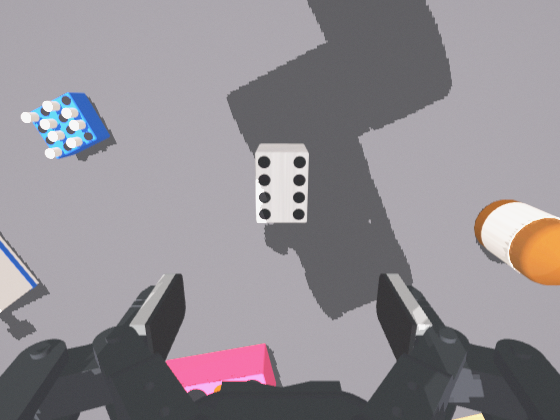

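The wrist view shows the block at about (281,185), centred between the jaws. I'll refine its corners.

```bash
python3 - <<'E'
import cv2
t=cv2.imread("pics/w1.png")
cv2.imwrite("pics/w1z.png",cv2.resize(t[135:235,235:335],None,fx=6,fy=6,interpolation=cv2.INTER_CUBIC))
E
```

```text
(no output)
```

View pics/w1z.png

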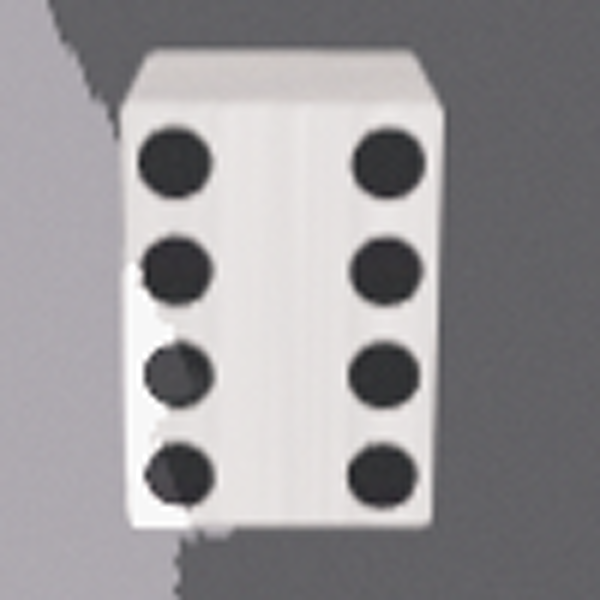

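```bash
cat >> h.py <<'E'
def orient(px,ref):
    return min((np.roll(q,k,0) for q in (px,px[::-1]) for k in range(4)),key=lambda q:((q-ref)**2).sum())
def fitw(c,px,z,lx,ly,ox,x0):
    x=np.array(x0)
    for _ in range(3):
        x,r=fit([(c,z,lx,ly,ox,orient(px,proj(c,rect(*x,z,lx,ly,ox))))],x)
    return x,r
E
python3 - <<'E'
from h import *; import pickle
c,s=pickle.load(open('pics/w1.pkl','rb'))
px=unz([(122,103),(442,103),(433,526),(129,526)],6,235,135)
print(fitw(c,px,.064,.07,.05,0,[.526,.194,-.3]))
E
```

```text
(array([ 0.52584551,  0.19513363, -0.30126337]), array([ 0.01115969,  0.42739382,  0.0101303 ,  0.3980471 , -0.470813  ,
       -0.36303731,  0.44472978, -0.31823582]))
```

>>> arm_command --rows '[[[0,1,-40],0,-1],[[0,0,-50],0,-1],[[0,0,-50],0,-1],[[0,0,-35],0,-1],[[0,0,-19],0,-1],[[0,0,0],0,-1],[[0,0,0],0,1],[[0,0,0],0,1],[[0,0,0],0,1],[[0,0,0],0,1],[[0,0,0],0,1],[[0,0,0],0,1]]' --squeeze 60

```text
t: 3.08
tcp_pos: [0.5274, 0.195, 0.0499]
tool_rot: [0.149, 0.989, 0.0, 0.001]
force: [-1.1, 0.6, 6.6]
finger_gap: 0.573
```

```bash
python3 look.py w2
```

```text
tcp [0.5274 0.195  0.0499] ty [0.2942 0.9557 0.0013] yaw_y 1.2721 tz [ 2.4e-03  6.0e-04 -1.0e+00] F [-1.1   0.55  6.56] t 3.075 q [ 0.16  0.73  1.73  0.    0.68 -1.12]
cam in tool [ 8.110e-02 -1.000e-04 -1.325e-01]
```

View pics/w2.png

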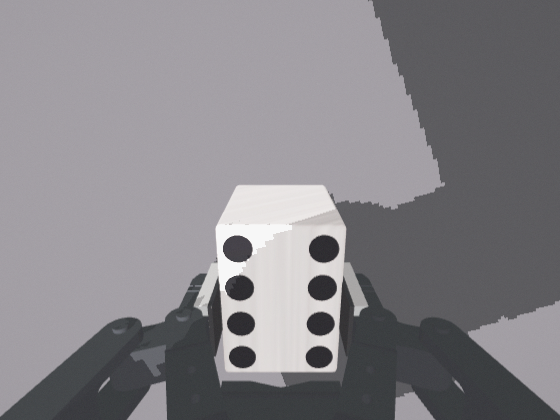

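The block is gripped: its top corners are at (217,225), (345,225), (338,372) and (224,372). I'll lift it and move over to the mixer.

>>> arm_command --rows '[[[0,0,10],0,1],[[0,0,40],0,1],[[0,0,50],0,1],[[0,0,40],0,1],[[0,0,0],0,1],[[0,0,0],0,1],[[0,0,0],0,1]]'

```text
t: 4.0
tcp_pos: [0.525, 0.1945, 0.1861]
tool_rot: [0.149, 0.989, -0.001, -0.002]
force: [0.5, 0.3, -5.2]
finger_gap: 0.571
```

```bash
python3 look.py w3;python3 - <<'E'
import cv2
t=cv2.imread("pics/w3.png")
cv2.imwrite("pics/w3z.png",cv2.resize(t[180:380,180:380],None,fx=3,fy=3,interpolation=cv2.INTER_CUBIC))
E
```

```text
tcp [0.525  0.1945 0.1861] ty [ 0.2945  0.9556 -0.0022] yaw_y 1.2719 tz [-4.9e-03 -8.0e-04 -1.0e+00] F [ 0.48  0.3  -5.15] t 4.0 q [ 0.16  0.52  1.65 -0.    0.98 -1.12]
cam in tool [ 8.110e-02 -1.000e-04 -1.325e-01]
```

View pics/w3z.png

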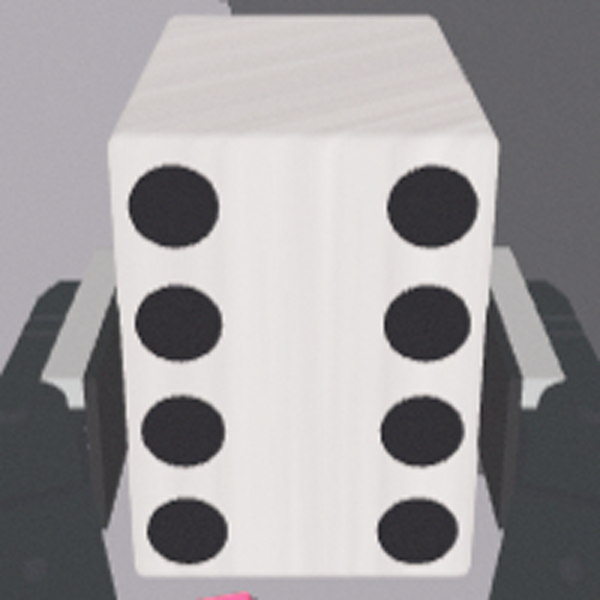

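```bash
cat > pnp.py <<'E'
from h import *; import pickle,cv2
from scipy.spatial.transform import Rotation as Ro
c,s=pickle.load(open('pics/w3.pkl','rb'))
px=unz([(109,138),(498,138),(470,577),(135,577),(172,15),(434,15)],3,180,180)
# block own frame with x along camera side (tool x)
X=np.array([[35,-25,32],[35,25,32],[-35,25,32],[-35,-25,32],[35,-25,-32],[35,25,-32]])/1000.
M=Ro.from_quat(s['tool_rot']).as_matrix()
K=np.array([[c['f'],0,c['cx']],[0,c['f'],c['cy']],[0,0,1]])
Rc=np.array(c['R'])
# left in image = which tool y?
print('tool y in image',(Rc@M[:,1]).round(2),'tool x',(Rc@M[:,0]).round(2))
sg=np.sign((Rc@M[:,1])[0]); 
X[:,1]*=sg
# frame: x=tool x, y=tool y, z -> up ; x,y,z(up) left-handed vs tool z down => use y flipped
X=X*[1,1,-1]  # express in tool axes (z down): top has -z
ok,rv,tv=cv2.solvePnP(X,px,K,None)
r=cv2.projectPoints(X,rv,tv,K,None)[0].reshape(-1,2)-px
Rb=cv2.Rodrigues(rv)[0]
Rt=M.T@Rc.T@Rb
pt=M.T@(Rc.T@(tv.ravel()-c['t'])-s['tcp_pos'])
print('block centre in tool mm',(pt*1000).round(2)); print('rot',Ro.from_matrix(Rt).as_rotvec().round(4)); print(r.round(1))
E
python3 pnp.py
```

```text
tool y in image [ 1. -0.  0.] tool x [-0.   -0.95 -0.31]
block centre in tool mm [ 0.08  0.13 19.49]
rot [-0.0006 -0.0003  0.002 ]
[[-0.5 -0.1]
 [ 0.5  0.1]
 [-0.  -0.3]
 [ 0.1 -0.3]
 [-0.7  0.3]
 [ 0.6  0.4]]
```

>>> arm_command --rows '[[[-8,-33,6],0.047,1],[[-8,-33,6],0.047,1],[[-8,-33,6],0.047,1],[[-8,-34,6],0.047,1],[[-8,-34,6],0.047,1],[[-8,-34,4],0.047,1],[[-8,-34,0],0.047,1],[[-8,-33,0],0.047,1],[[-7,-33,0],0.046,1],[[-7,-33,0],0.045,1],[[0,0,0],0,1],[[0,0,0],0,1]]'

```text
t: 5.55
tcp_pos: [0.4481, -0.1387, 0.2215]
tool_rot: [-0.084, 0.997, 0.001, -0.001]
force: [0.2, 0.3, -4.3]
finger_gap: 0.575
```

```bash
python3 look.py w4
```

```text
tcp [ 0.4481 -0.1387  0.2215] ty [-0.1665  0.986   0.0019] yaw_y 1.738 tz [-0.0019  0.0016 -1.    ] F [ 0.21  0.28 -4.3 ] t 5.55 q [-0.54  0.35  1.83  0.    0.96 -2.28]
cam in tool [ 0.0811  0.0002 -0.1325]
```

View pics/w4.png

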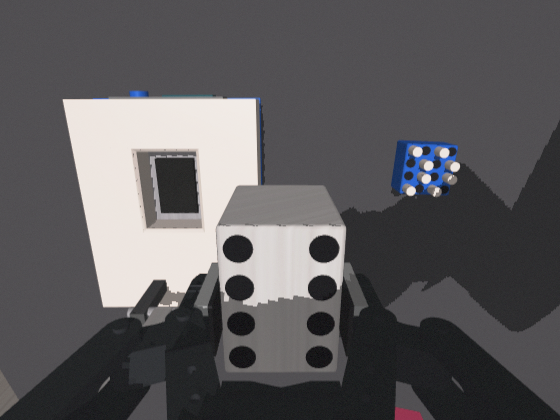

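The pocket mouth is fully visible at about (133–203, 149–230), left of the held block. I'll zoom in to fit its rim.

```bash
python3 - <<'E'
import cv2
t=cv2.imread("pics/w4.png")
cv2.imwrite("pics/w4z.png",cv2.resize(t[140:240,120:220],None,fx=6,fy=6,interpolation=cv2.INTER_CUBIC))
E
```

```text
(no output)
```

View pics/w4z.png

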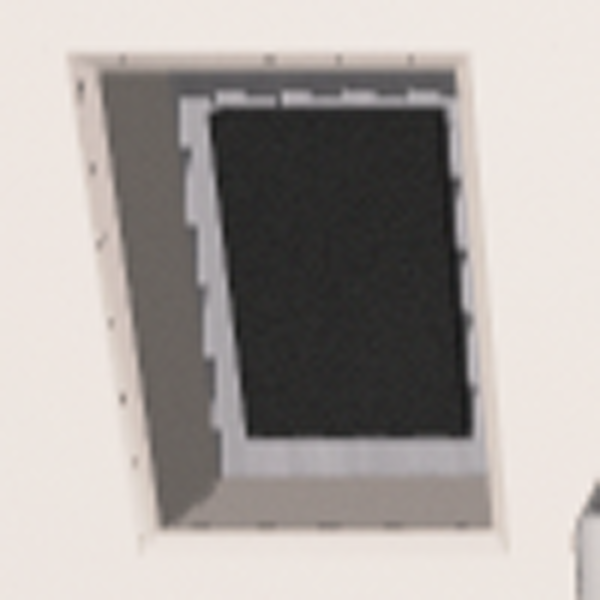

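```bash
python3 - <<'E'
from h import *; import pickle
c,s=pickle.load(open('pics/w4.pkl','rb'))
o=unz([(68,52),(470,52),(506,550),(141,550)],6,120,140)
i=unz([(103,72),(457,72),(493,528),(160,527)],6,120,140)
x0=[.464,-.238,.168]
print(fitw(c,o,.06,.0784,.0584,0,x0));print(fitw(c,i,.057,.0724,.0524,0,x0))
# free-height check
f=lambda p: np.concatenate([(proj(c,rect(*p[:3],p[3]-dz,lx,ly))-orient(q,proj(c,rect(*x0,.06,lx,ly)))).ravel() for dz,lx,ly,q in((0,.0784,.0584,o),(.003,.0724,.0524,i))])
print(least_squares(f,x0+[.06]).x)
m=unz([(0,0)],1,0,0)
# outer mixer top-face corners in w4: (66,100),(260,98)?,(102,307)
E
```

```text
(array([ 0.46300076, -0.23764235,  0.16748025]), array([ 0.58565684,  0.40916437, -0.60083526,  0.52869393, -0.11353568,
       -0.32199767,  0.12381011, -0.40998319]))
(array([ 0.46331841, -0.2375247 ,  0.16265445]), array([-0.05104346,  0.40890013,  0.12773596,  0.43178722, -0.32111009,
       -0.45755935,  0.24298015, -0.24856211]))
[ 0.46396364 -0.23837533  0.16558351  0.0572832 ]
```

>>> arm_command --rows '[[[3,-20,0],0,1],[[3,-20,0],0,1],[[3,-20,0],0,1],[[3,-20,0],0,1],[[3,-19,0],0,1],[[0,0,-30],0,1],[[0,0,-30],0,1],[[0,0,-30],0,1],[[0,0,0],0,1],[[0,0,0],0,1],[[0,0,0],0,1]]'

```text
t: 6.98
tcp_pos: [0.4646, -0.239, 0.1337]
tool_rot: [-0.084, 0.996, -0.001, 0.001]
force: [0.6, -0.0, -3.8]
finger_gap: 0.57
```

```bash
python3 look.py w5; python3 - <<'E'
from station import manip; import cv2
cv2.imwrite("pics/s5.png",cv2.resize(manip.snapshot('scene')[50:200,120:320],None,fx=4,fy=4,interpolation=cv2.INTER_CUBIC))
E
```

```text
tcp [ 0.4646 -0.239   0.1337] ty [-0.1674  0.9859 -0.0023] yaw_y 1.739 tz [ 0.0024 -0.002  -1.    ] F [ 0.64 -0.03 -3.77] t 6.975 q [-0.69  0.55  1.79 -0.    0.79 -2.43]
cam in tool [ 0.0811  0.0002 -0.1325]
```

View pics/w5.png

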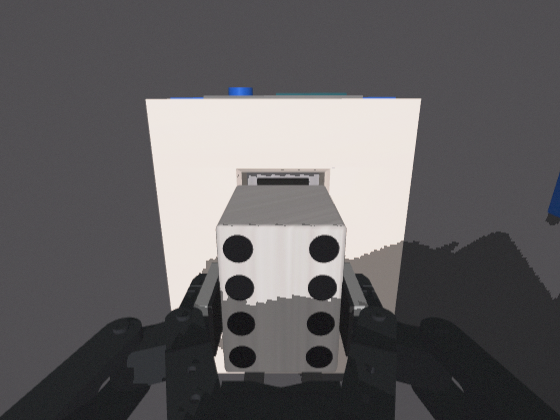

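View pics/s5.png

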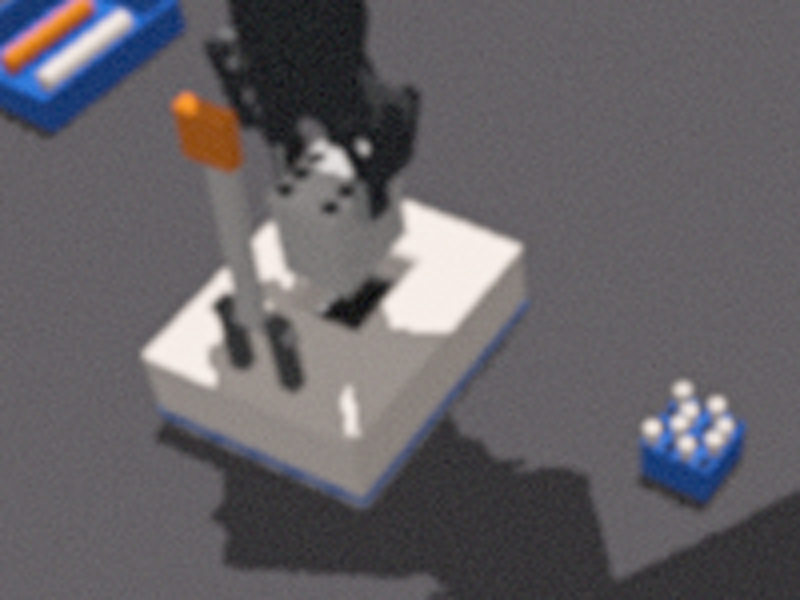

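```bash
python3 - <<'E'
import cv2
t=cv2.imread("pics/w5.png")
cv2.imwrite("pics/w5z.png",cv2.resize(t[155:235,220:350],None,fx=6,fy=6,interpolation=cv2.INTER_CUBIC))
from station import manip
print(manip.sense()['tcp_pos'])
E
```

```text
[ 0.46436721 -0.23868225  0.1334948 ]
```

View pics/w5z.png

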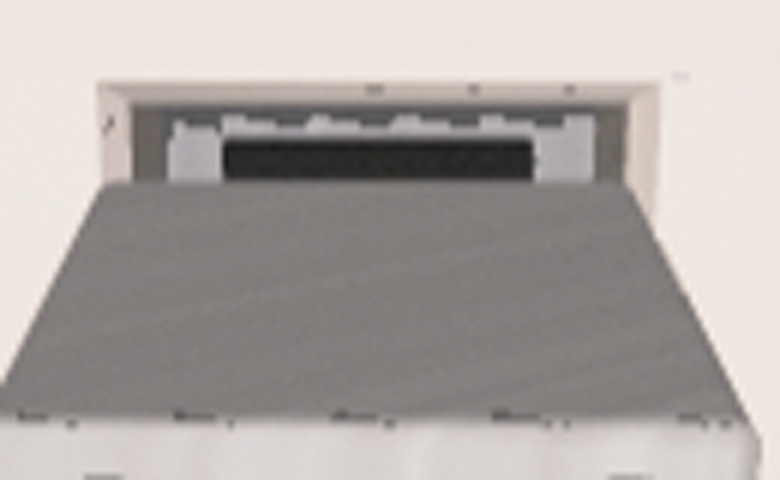

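```bash
python3 - <<'E'
from h import *; import pickle
c,s=pickle.load(open('pics/w5.pkl','rb'))
def inv(c,px,z):
    R=np.array(c['R']);d=R.T@[(px[0]-c['cx'])/c['f'],(px[1]-c['cy'])/c['f'],1];C=-R.T@c['t'];return C+d*(z-C[2])/d[2]
a=.166;ex=np.array([np.cos(a),np.sin(a)]);ey=np.array([-ex[1],ex[0]])
for nm,p,z in(('outer',[(97,82),(660,82)],.06),('inner',[(131,104),(630,104)],.057),('bot',[(106,183),(627,183)],s['tcp_pos'][2]-.0515),('top',[(2,415),(755,422)],s['tcp_pos'][2]+.0125)):
    P=[inv(c,q,z)[:2]-s['tcp_pos'][:2] for q in unz(p,6,220,155)]
    print(nm,'wid',np.linalg.norm(P[1]-P[0])*1e3,'mid x,y rel tcp',[(q@ex*1e3).round(2) for q in P],np.mean([q@ey for q in P])*1e3)
E
```

```text
outer wid 58.334376752970506 mid x,y rel tcp [np.float64(-39.94), np.float64(-40.05)] 1.4525743002592548
inner wid 52.63985926359188 mid x,y rel tcp [np.float64(-36.99), np.float64(-37.09)] 1.6902158650405568
bot wid 48.96325230716578 mid x,y rel tcp [np.float64(-34.78), np.float64(-34.88)] 0.23667307469450033
top wid 47.96347709350749 mid x,y rel tcp [np.float64(-35.78), np.float64(-35.4)] 1.0606717506504073
```

>>> arm_command --rows '[[[-1,1.2,0],0,1],[[0,0,-6],0,1],[[0,0,-6],0,1],[[0,0,0],0,1],[[0,0,0],0,1],[[0,0,0],0,1]]'

```text
t: 7.82
tcp_pos: [0.4628, -0.2371, 0.1204]
tool_rot: [-0.084, 0.996, -0.0, 0.0]
force: [-0.3, 0.4, -5.1]
finger_gap: 0.575
```

```bash
python3 look.py w6; python3 - <<'E'
import cv2
t=cv2.imread("pics/w6.png")
cv2.imwrite("pics/w6z.png",cv2.resize(t[155:235,220:350],None,fx=6,fy=6,interpolation=cv2.INTER_CUBIC))
E
```

```text
tcp [ 0.4628 -0.2371  0.1204] ty [-1.674e-01  9.859e-01 -2.000e-04] yaw_y 1.739 tz [ 2.e-04 -2.e-04 -1.e+00] F [-0.26  0.4  -5.07] t 7.825 q [-0.69  0.57  1.8  -0.    0.76 -2.43]
cam in tool [ 0.0811  0.0002 -0.1325]
```

View pics/w6z.png

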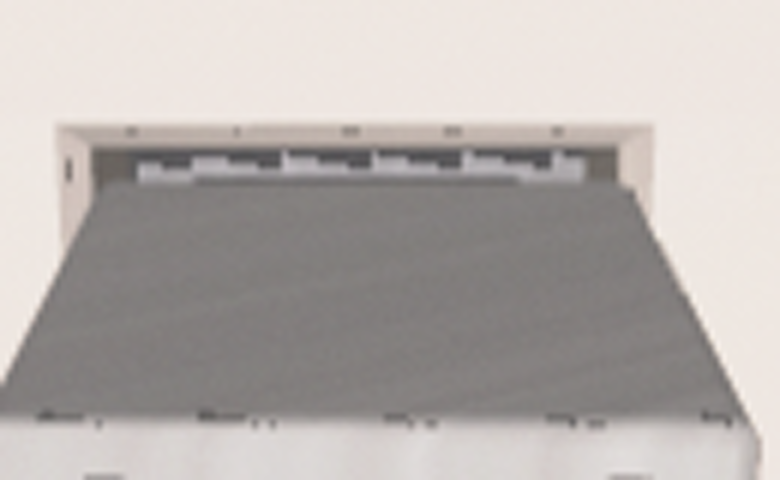

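```bash
cat > rel.py <<'E'
from h import *; import pickle,sys
def inv(c,px,z):
    R=np.array(c['R']);d=R.T@[(px[0]-c['cx'])/c['f'],(px[1]-c['cy'])/c['f'],1];C=-R.T@c['t'];return C+d*(z-C[2])/d[2]
a=.166;ex=np.array([np.cos(a),np.sin(a)]);ey=np.array([-ex[1],ex[0]])
def rel(n,L):
    c,s=pickle.load(open(f'pics/{n}.pkl','rb'))
    for nm,p,z,h in L:
        z=z if z else s['tcp_pos'][2]-.0515
        P=[inv(c,q,z)[:2]-s['tcp_pos'][:2] for q in unz(p,6,220,155)]
        print(nm,'wid',round(np.linalg.norm(P[1]-P[0])*1e3,1),'centre x',[round(q@ex*1e3+h,2) for q in P],'y',round(np.mean([q@ey for q in P])*1e3,2))
E
python3 - <<'E'
from rel import *
rel('w6',[('outer',[(58,124),(654,124)],.06,39.2),('inner',[(91,148),(620,148)],.057,36.2),('bot',[(102,185),(629,187)],0,35)])
E
```

```text
outer wid 58.2 centre x [np.float64(0.61), np.float64(0.53)] y -0.66
inner wid 52.6 centre x [np.float64(0.7), np.float64(0.63)] y -0.72
bot wid 49.6 centre x [np.float64(0.29), np.float64(0.42)] y 0.27
```

>>> arm_command --rows '[[[0.4,-0.6,0],0,1],[[0,0,-4],0,1],[[0,0,-3],0,1],[[0,0,-2],0,1],[[0,0,-2],0,1],[[0,0,0],0,1],[[0,0,0],0,1]]'

```text
t: 8.75
tcp_pos: [0.4632, -0.2376, 0.1093]
tool_rot: [-0.084, 0.996, -0.0, 0.0]
force: [-0.3, 0.6, -4.8]
finger_gap: 0.574
```

>>> arm_command --rows '[[[0,0,-1.5],0,1],[[0,0,-1.5],0,1],[[0,0,-1.5],0,1],[[0,0,-1.5],0,1],[[0,0,0],0,1],[[0,0,0],0,1]]'

```text
t: 9.5
tcp_pos: [0.4632, -0.2376, 0.1033]
tool_rot: [-0.084, 0.996, -0.0, 0.0]
force: [0.7, -0.6, -5.0]
finger_gap: 0.573
```

>>> arm_command --rows '[[[0,0,-1.5],0,1],[[0,0,-1.5],0,1],[[0,0,-1.5],0,1],[[0,0,-1.5],0,1],[[0,0,0],0,1],[[0,0,0],0,1]]'

```text
t: 10.25
tcp_pos: [0.4632, -0.2376, 0.0972]
tool_rot: [-0.084, 0.996, -0.0, 0.0]
force: [1.9, 0.1, -6.1]
finger_gap: 0.57
```

>>> arm_command --rows '[[[0,0,-1],0,1],[[0,0,-1],0,1],[[0,0,-1],0,1],[[0,0,0],0,1]]'

```text
t: 10.75
tcp_pos: [0.4632, -0.2376, 0.0942]
tool_rot: [-0.084, 0.996, -0.0, 0.0]
force: [1.8, -0.3, -4.8]
finger_gap: 0.574
```

>>> arm_command --rows '[[[0,0,-1],0,1],[[0,0,-0.5],0,1],[[0,0,0],0,1]]'

```text
t: 11.12
tcp_pos: [0.4632, -0.2376, 0.0928]
tool_rot: [-0.084, 0.996, -0.0, 0.0]
force: [2.1, -0.4, -3.8]
finger_gap: 0.573
```

>>> arm_command --rows '[[[0,0,-0.5],0,1],[[0,0,-0.5],0,1],[[0,0,0],0,1]]'

```text
t: 11.5
tcp_pos: [0.4632, -0.2376, 0.0918]
tool_rot: [-0.084, 0.996, -0.0, 0.0]
force: [2.5, 0.3, -3.2]
finger_gap: 0.568
```

>>> arm_command --rows '[[[0,0,-0.5],0,1],[[0,0,-0.5],0,1],[[0,0,0],0,1]]'

```text
t: 11.88
tcp_pos: [0.4632, -0.2376, 0.0908]
tool_rot: [-0.084, 0.996, -0.0, 0.0]
force: [2.5, 0.5, -3.1]
finger_gap: 0.571
```

>>> arm_command --rows '[[[0.6,0.1,0],0,1],[[0,0,-0.5],0,1],[[0,0,0],0,1]]'

```text
t: 12.25
tcp_pos: [0.4632, -0.2372, 0.0901]
tool_rot: [-0.084, 0.996, 0.0, -0.001]
force: [0.6, -0.8, -5.0]
finger_gap: 0.574
```

>>> arm_command --rows '[[[0,0,-0.5],0,1],[[0,0,-0.5],0,1],[[0,0,0],0,1]]'

```text
t: 12.62
tcp_pos: [0.4633, -0.2372, 0.0891]
tool_rot: [-0.084, 0.996, 0.0, -0.0]
force: [0.6, -0.7, -5.8]
finger_gap: 0.576
```

Side load has gone. Continuing to feel downwards.

>>> arm_command --rows '[[[0,0,-0.5],0,1],[[0,0,-0.5],0,1],[[0,0,0],0,1]]'

```text
t: 13.0
tcp_pos: [0.4636, -0.2374, 0.0883]
tool_rot: [-0.084, 0.996, 0.0, -0.0]
force: [0.5, 0.1, -4.8]
finger_gap: 0.57
```

>>> arm_command --rows '[[[0,0,-0.4],0,1],[[0,0,-0.4],0,1],[[0,0,0],0,1]]'

```text
t: 13.38
tcp_pos: [0.4637, -0.2374, 0.088]
tool_rot: [-0.084, 0.996, -0.0, 0.0]
force: [-1.6, 0.8, 2.4]
finger_gap: 0.578
```

>>> arm_command --rows '[[[0,0,-0.3],0,1],[[0,0,-0.3],0,1],[[0,0,0],0,1]]'

```text
t: 13.75
tcp_pos: [0.4637, -0.2374, 0.087]
tool_rot: [-0.084, 0.996, -0.0, 0.0]
force: [-0.8, 0.5, 2.8]
finger_gap: 0.572
```

>>> arm_command --rows '[[[0,0,-0.3],0,1],[[0,0,-0.3],0,1],[[0,0,0],0,1]]'

```text
t: 14.12
tcp_pos: [0.4637, -0.2374, 0.0862]
tool_rot: [-0.084, 0.996, 0.0, -0.0]
force: [-1.8, 1.5, 3.2]
finger_gap: 0.568
```

>>> arm_command --rows '[[[0,0,-0.3],0,1],[[0,0,0],0,1]]'

```text
t: 14.38
tcp_pos: [0.4637, -0.2374, 0.086]
tool_rot: [-0.084, 0.996, 0.0, -0.0]
force: [-0.7, 1.0, 2.2]
finger_gap: 0.574
```

>>> arm_command --rows '[[[0,0,-0.3],0,1],[[0,0,0],0,1]]'

```text
t: 14.62
tcp_pos: [0.4637, -0.2375, 0.0857]
tool_rot: [-0.084, 0.996, 0.0, -0.0]
force: [-0.4, 1.2, 2.5]
finger_gap: 0.57
```

>>> arm_command --rows '[[[0,0,-0.3],0,1],[[0,0,0],0,1]]'

```text
t: 14.88
tcp_pos: [0.4637, -0.2374, 0.0854]
tool_rot: [-0.084, 0.996, 0.0, -0.0]
force: [-1.7, 1.5, 2.6]
finger_gap: 0.573
```

>>> arm_command --rows '[[[0,0,-0.3],0,1],[[0,0,0],0,1]]'

```text
t: 15.12
tcp_pos: [0.4637, -0.2374, 0.0851]
tool_rot: [-0.084, 0.996, 0.0, -0.0]
force: [-1.1, 1.1, 3.1]
finger_gap: 0.57
```

>>> arm_command --rows '[[[0,0,-0.3],0,1],[[0,0,0],0,1]]'

```text
t: 15.38
tcp_pos: [0.4637, -0.2375, 0.0848]
tool_rot: [-0.084, 0.996, 0.0, -0.0]
force: [-1.3, 1.6, 2.7]
finger_gap: 0.569
```

>>> arm_command --rows '[[[0,0,-0.3],0,1],[[0,0,0],0,1]]'

```text
t: 15.62
tcp_pos: [0.4637, -0.2375, 0.0845]
tool_rot: [-0.084, 0.996, 0.0, -0.0]
force: [-1.8, 0.2, 3.2]
finger_gap: 0.573
```

>>> arm_command --rows '[[[0,0,-0.3],0,1],[[0,0,0],0,1]]'

```text
t: 15.88
tcp_pos: [0.4637, -0.2375, 0.0842]
tool_rot: [-0.084, 0.996, 0.0, -0.0]
force: [-1.7, 0.2, 2.7]
finger_gap: 0.573
```

>>> arm_command --rows '[[[0,0,-0.2],0,1],[[0,0,0],0,1]]'

```text
t: 16.12
tcp_pos: [0.4637, -0.2375, 0.084]
tool_rot: [-0.084, 0.996, -0.0, 0.0]
force: [-1.1, 1.1, 2.7]
finger_gap: 0.575
```

>>> arm_command --rows '[[[0,0,-0.2],0,1],[[0,0,0],0,1]]'

```text
t: 16.38
tcp_pos: [0.4637, -0.2374, 0.0838]
tool_rot: [-0.084, 0.996, 0.0, -0.0]
force: [-1.9, 1.1, 2.9]
finger_gap: 0.574
```

>>> arm_command --rows '[[[0,0,-0.2],0,1],[[0,0,0],0,1]]'

```text
t: 16.62
tcp_pos: [0.4637, -0.2375, 0.0836]
tool_rot: [-0.084, 0.996, 0.0, -0.0]
force: [-1.6, 0.9, 2.3]
finger_gap: 0.572
```

>>> arm_command --rows '[[[0,0,-0.2],0,1],[[0,0,0],0,1]]'

```text
t: 16.88
tcp_pos: [0.4637, -0.2374, 0.0834]
tool_rot: [-0.084, 0.996, 0.0, -0.0]
force: [-2.3, 1.3, 3.7]
finger_gap: 0.57
```

>>> arm_command --rows '[[[0,0,-0.2],0,1],[[0,0,0],0,1]]'

```text
t: 17.12
tcp_pos: [0.4637, -0.2375, 0.0832]
tool_rot: [-0.084, 0.996, 0.0, -0.0]
force: [-1.5, 2.7, 2.9]
finger_gap: 0.571
```

>>> arm_command --rows '[[[0,0,-0.2],0,1],[[0,0,0],0,1]]'

```text
t: 17.38
tcp_pos: [0.4637, -0.2375, 0.083]
tool_rot: [-0.084, 0.996, 0.0, -0.0]
force: [-1.7, 1.8, 2.9]
finger_gap: 0.568
```

>>> arm_command --rows '[[[0,0,-0.2],0,1],[[0,0,0],0,1]]'

```text
t: 17.62
tcp_pos: [0.4637, -0.2374, 0.0828]
tool_rot: [-0.084, 0.996, 0.0, -0.0]
force: [-2.6, 0.8, 3.4]
finger_gap: 0.57
```

>>> arm_command --rows '[[[0,0,-0.2],0,1],[[0,0,0],0,1]]'

```text
t: 17.88
tcp_pos: [0.4637, -0.2374, 0.0826]
tool_rot: [-0.084, 0.996, 0.0, -0.0]
force: [-0.9, 1.2, 4.4]
finger_gap: 0.576
```

>>> arm_command --rows '[[[0,0,-0.2],0,1],[[0,0,0],0,1]]'

```text
t: 18.12
tcp_pos: [0.4637, -0.2375, 0.0824]
tool_rot: [-0.084, 0.996, 0.0, -0.0]
force: [-1.9, 0.7, 3.4]
finger_gap: 0.575
```

>>> arm_command --rows '[[[0,0,-0.2],0,1],[[0,0,0],0,1]]'

```text
t: 18.38
tcp_pos: [0.4637, -0.2375, 0.0823]
tool_rot: [-0.084, 0.996, -0.0, 0.0]
force: [-2.0, 0.7, 3.3]
finger_gap: 0.572
```

```bash
python3 look.py w7;python3 - <<'E'
import cv2
t=cv2.imread("pics/w7.png")
cv2.imwrite("pics/w7z.png",cv2.resize(t[180:380,180:380],None,fx=3,fy=3,interpolation=cv2.INTER_CUBIC))
E
```

```text
tcp [ 0.4637 -0.2375  0.0823] ty [-0.1674  0.9859 -0.    ] yaw_y 1.739 tz [ 0. -0. -1.] F [-2.02  0.7   3.32] t 18.375 q [-0.69  0.64  1.82 -0.    0.68 -2.43]
cam in tool [ 0.0811  0.0002 -0.1325]
```

View pics/w7z.png

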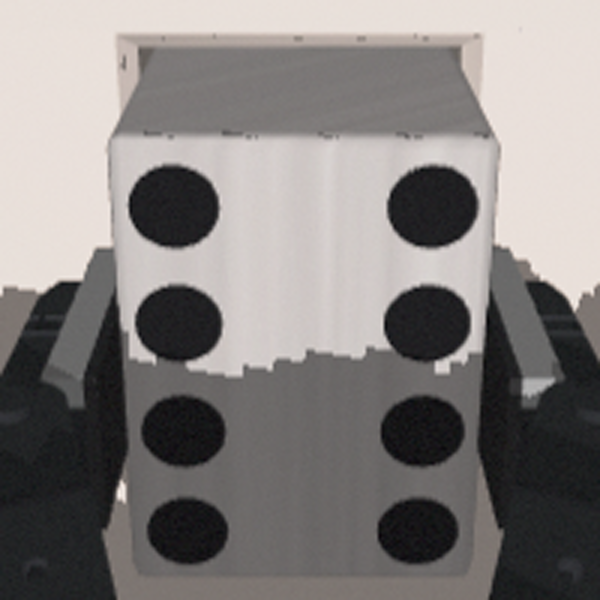

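No slip: the block corners sit at the same pixels as when lifted, and the block is seated in the pocket. Continuing.

>>> arm_command --rows '[[[0,0,-0.2],0,1],[[0,0,0],0,1]]'

```text
t: 18.68
tcp_pos: [0.4637, -0.2375, 0.0822]
tool_rot: [-0.084, 0.996, -0.0, 0.0]
force: [-1.5, 1.5, 4.8]
finger_gap: 0.579
```

>>> arm_command --rows '[[[0,0,-0.2],0,1],[[0,0,0],0,1]]'

```text
t: 18.92
tcp_pos: [0.4637, -0.2375, 0.0821]
tool_rot: [-0.084, 0.996, -0.0, 0.0]
force: [-1.1, 2.5, 6.7]
finger_gap: 0.575
```

>>> arm_command --rows '[[[0,0,-0.2],0,1],[[0,0,0],0,1]]'

```text
t: 19.18
tcp_pos: [0.4637, -0.2375, 0.0821]
tool_rot: [-0.084, 0.996, -0.0, 0.0]
force: [-1.9, 1.8, 8.1]
finger_gap: 0.571
```

>>> arm_command --rows '[[[0,0,-0.2],0,1],[[0,0,-0.2],0,1],[[0,0,0],0,1]]'

```text
t: 19.55
tcp_pos: [0.4637, -0.2375, 0.082]
tool_rot: [-0.084, 0.996, -0.0, 0.0]
force: [-2.5, 1.6, 10.1]
finger_gap: 0.574
```

>>> arm_command --rows '[[[0,0,0],0,1],[[0,0,0],0,1]]'

```text
t: 19.8
tcp_pos: [0.4637, -0.2374, 0.082]
tool_rot: [-0.084, 0.996, -0.0, 0.0]
force: [-1.9, 2.1, 9.5]
finger_gap: 0.573
```

>>> arm_command --rows '[[[0,0,-0.2],0,1],[[0,0,0],0,1],[[0,0,0],0,1],[[0,0,0],0,1],[[0,0,0],0,1],[[0,0,0],0,1],[[0,0,0],0,1]]'

```text
t: 20.68
tcp_pos: [0.4637, -0.2375, 0.082]
tool_rot: [-0.084, 0.996, -0.0, 0.0]
force: [-3.0, 1.7, 11.1]
finger_gap: 0.574
```

>>> arm_command --rows '[[[0,0,0.6],0,1],[[0,0,0],0,0],[[0,0,0],0,-0.5],[[0,0,0],0,-0.5],[[0,0,0],0,-0.5],[[0,0,2],0,-0.5],[[0,0,8],0,-0.5],[[0,0,30],0,-0.5],[[0,0,50],0,-0.5],[[0,0,50],0,-0.5],[[0,0,0],0,-0.5],[[0,0,0],0,-0.5]]'

```text
t: 22.18
tcp_pos: [0.4633, -0.2371, 0.2217]
tool_rot: [-0.084, 0.996, 0.0, -0.0]
force: [-0.4, -0.2, 0.3]
finger_gap: 0.747
```

```bash
python3 look.py w8; python3 - <<'E'
from station import manip; import cv2
cv2.imwrite("pics/s8.png",cv2.resize(manip.snapshot('scene')[50:200,120:320],None,fx=4,fy=4,interpolation=cv2.INTER_CUBIC))
E
```

```text
tcp [ 0.4633 -0.2371  0.2217] ty [-0.1675  0.9859  0.    ] yaw_y 1.7391 tz [-0.  0. -1.] F [-0.43 -0.17  0.27] t 22.175 q [-0.69  0.42  1.72 -0.    1.01 -2.43]
cam in tool [ 0.0811  0.0002 -0.1325]
```

View pics/w8.png

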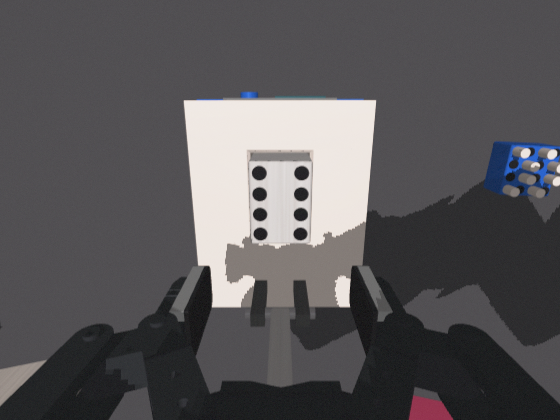

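View pics/s8.png

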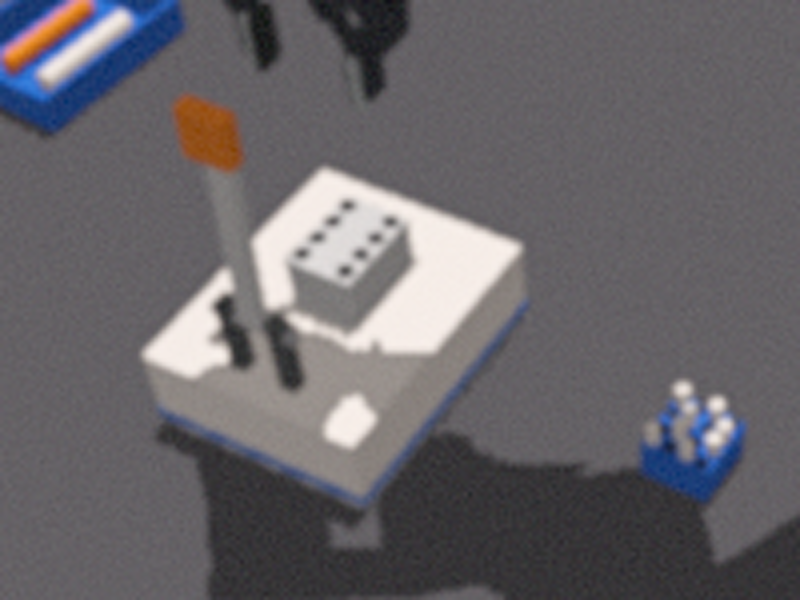

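```bash
python3 - <<'E'
from h import *
T,S=cal('top'),cal('scene')
a=.167;ex=np.array([np.cos(a),np.sin(a),0]);h=np.array([.4635,-.2374,0])+.095*ex;h[2]=.1055
def P(th,r=.138,o=.005): 
    u=-np.cos(th)*ex+[0,0,np.sin(th)]; n=np.sin(th)*ex+[0,0,np.cos(th)]
    return h+r*u+o*n
print(h)
for th in np.arange(1.4,1.8,.05): print(round(th,2),proj(T,P(th)).round(1),proj(S,P(th)).round(1))
E
python3 - <<'E'
import cv2
t=cv2.imread("pics/top0.png")
import numpy as np
for n in("top0","scene0"):
    t=cv2.imread(f"pics/{n}.png"); hs=cv2.cvtColor(t,cv2.COLOR_BGR2HSV)
    m=cv2.inRange(hs,(5,180,120),(22,255,255)); k,l,s,c=cv2.connectedComponentsWithStats(m)
    print(n,[(s[i],c[i].round(1)) for i in range(1,k) if s[i][4]>30])
E
```

```text
[ 0.55717835 -0.22160864  0.1055    ]
1.4 [[453.3 230.9]] [[176.3  80. ]]
1.45 [[452.6 227. ]] [[174.3  81.6]]
1.5 [[451.9 223.2]] [[172.3  83.2]]
1.55 [[451.1 219.3]] [[170.3  85.1]]
1.6 [[450.2 215.5]] [[168.4  87. ]]
1.65 [[449.2 211.7]] [[166.5  89.1]]
1.7 [[448.1 208. ]] [[164.6  91.4]]
1.75 [[447.  204.4]] [[162.8  93.8]]
1.8 [[445.8 200.8]] [[161.   96.2]]
top0 [(array([273, 119,  10,  12,  98], dtype=int32), array([277.5, 124.9])), (array([303, 122,  11,  12, 103], dtype=int32), array([308.2, 127.6])), (array([287, 136,  10,  12,  99], dtype=int32), array([291.6, 141.5])), (array([318, 139,  11,  11,  98], dtype=int32), array([322.6, 144.1])), (array([108, 171,  27,  25, 373], dtype=int32), array([123.5, 184.8])), (array([440, 217,  26,  11, 177], dtype=int32), array([453.2, 222.2]))]
scene0 [(array([122,  51,  20,  16,  67], dtype=int32), array([131.5,  58.2])), (array([164,  74,  16,  18, 188], dtype=int32), array([171.4,  82.5])), (array([185, 232,  11,  12,  99], dtype=int32), array([190.3, 237.4])), (array([183, 253,  11,  12, 102], dtype=int32), array([188.3, 258.4])), (array([208, 252,  10,  12,  95], dtype=int32), array([212.2, 257.9])), (array([206, 274,  11,  13, 104], dtype=int32), array([210.6, 279.8])), (array([380, 315,  32,  30, 247], dtype=int32), array([393.5, 331.2]))]
```

>>> arm_command --rows '[[[0,0,46],0,1],[[0,0,47],0,1],[[0,0,47],0,1],[[31,5,0],0,1],[[31,5,0],0,1],[[31,5.5,0],0,1],[[30.5,5,0],0,1],[[0,0,0],0,1],[[0,0,0],0,1]]'

```text
t: 23.4
tcp_pos: [0.5862, -0.2168, 0.36]
tool_rot: [-0.084, 0.996, 0.001, -0.002]
force: [-0.6, -0.7, -0.1]
finger_gap: 0.002
```

```bash
python3 look.py w9; python3 - <<'E'
from station import manip; import cv2
cv2.imwrite("pics/s9.png",cv2.resize(manip.snapshot('scene')[10:200,80:320],None,fx=3,fy=3,interpolation=cv2.INTER_CUBIC))
E
```

```text
tcp [ 0.5862 -0.2168  0.36  ] ty [-0.1675  0.9859  0.0021] yaw_y 1.7391 tz [-0.0036  0.0015 -1.    ] F [-0.57 -0.73 -0.15] t 23.4 q [-0.53  0.43  1.28 -0.    1.44 -2.27]
cam in tool [ 0.0811  0.0002 -0.1325]
```

View pics/w9.png

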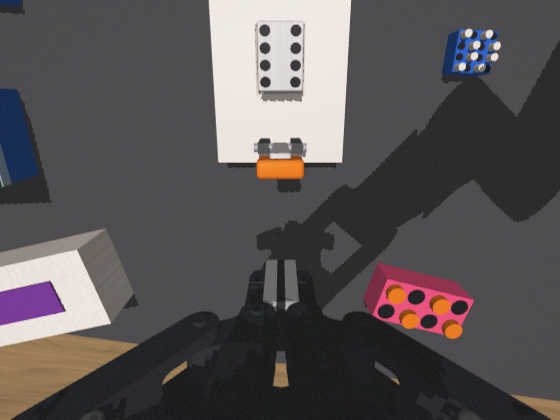

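View pics/s9.png

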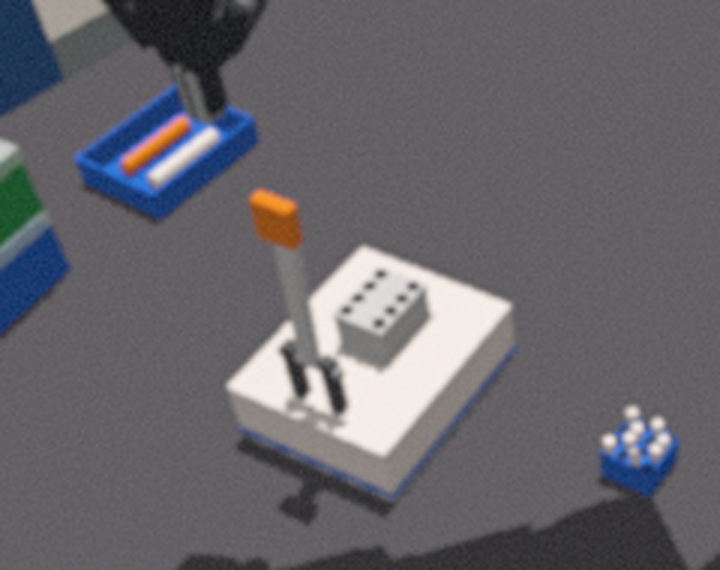

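```bash
python3 - <<'E'
import pickle
from rel import inv,ex,ey
from h import *
c,s=pickle.load(open('pics/w9.pkl','rb'))
for px in((280,156),(280,180)):
    for z in (.244,.26):
        d=inv(c,px,z)[:2]-s['tcp_pos'][:2]; print(px,z,(d@ex*1e3).round(1),(d@ey*1e3).round(1))
h=np.array([.5572,-.2216])
for th in np.arange(1.5,-.05,-.15):
    x=-138*np.cos(th)+12*np.sin(th)+11; z=138*np.sin(th)+12*np.cos(th)+105.5+11
    print(round(th,2),'tcp rel hinge x',x.round(1),'z',z.round(1),'xy',(h*1e3+x*ex).round(1))
E
```

```text
(280, 156) 0.244 -41.3 0.2
(280, 156) 0.26 -43.8 0.2
(280, 180) 0.244 -23.1 0.2
(280, 180) 0.26 -26.8 0.2
1.5 tcp rel hinge x 13.2 z 255.0 xy [ 570.2 -219.4]
1.35 tcp rel hinge x -7.5 z 253.8 xy [ 549.8 -222.8]
1.2 tcp rel hinge x -27.8 z 249.5 xy [ 529.8 -226.2]
1.05 tcp rel hinge x -47.3 z 242.2 xy [ 510.6 -229.4]
0.9 tcp rel hinge x -65.4 z 232.1 xy [ 492.7 -232.4]
0.75 tcp rel hinge x -81.8 z 219.3 xy [ 476.5 -235.1]
0.6 tcp rel hinge x -96.1 z 204.3 xy [ 462.4 -237.5]
0.45 tcp rel hinge x -108.0 z 187.3 xy [ 450.6 -239.5]
0.3 tcp rel hinge x -117.3 z 168.7 xy [ 441.5 -241. ]
0.15 tcp rel hinge x -123.7 z 149.0 xy [ 435.2 -242. ]
0.0 tcp rel hinge x -127.0 z 128.5 xy [ 431.9 -242.6]
```

>>> arm_command --rows '[[[0,0,-40],0,1],[[0,0,-40],0,1],[[0,0,-25],0,1],[[0,0,0],0,1],[[-6,-1,0],0,1],[[-5,-0.9,0],0,1],[[-5,-0.9,0],0,1],[[-5,-0.8,0],0,1],[[0,0,0],0,1]]'

```text
t: 24.62
tcp_pos: [0.5664, -0.2208, 0.2574]
tool_rot: [-0.084, 0.996, -0.0, 0.001]
force: [1.3, 0.3, 0.9]
finger_gap: 0.002
```

>>> arm_command --rows '[[[-9.2,-1.5,-1],0,1],[[-9.2,-1.5,-1.5],0,1],[[-9.2,-1.5,-2.5],0,1],[[-9.2,-1.5,-3],0,1],[[0,0,0],0,1]]'

```text
t: 25.25
tcp_pos: [0.5279, -0.2264, 0.248]
tool_rot: [-0.084, 0.996, 0.001, -0.001]
force: [-0.5, 0.1, -0.2]
finger_gap: -0.003
```

>>> arm_command --rows '[[[-9.6,-1.6,-3.3],0,1],[[-9.4,-1.6,-4],0,1],[[-9.2,-1.5,-4.7],0,1],[[-9,-1.5,-5.5],0,1],[[0,0,0],0,1]]'

```text
t: 25.88
tcp_pos: [0.4908, -0.2327, 0.2304]
tool_rot: [-0.084, 0.996, 0.001, -0.001]
force: [-0.4, -0.6, 0.0]
finger_gap: 0.001
```

```bash
python3 - <<'E'
from station import manip; import cv2
cv2.imwrite("pics/s10.png",cv2.resize(manip.snapshot('scene')[10:200,80:320],None,fx=3,fy=3,interpolation=cv2.INTER_CUBIC))
cv2.imwrite("pics/w10.png",manip.snapshot('wrist'))
E
```

```text
(no output)
```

View pics/s10.png

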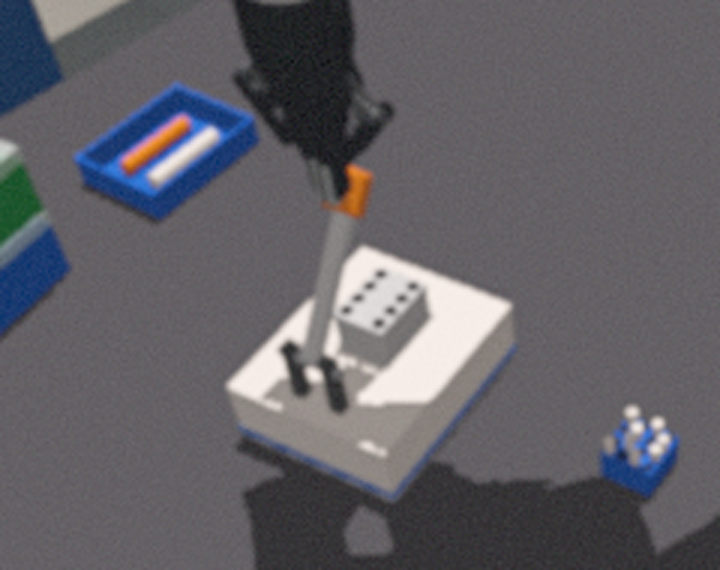

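View pics/w10.png

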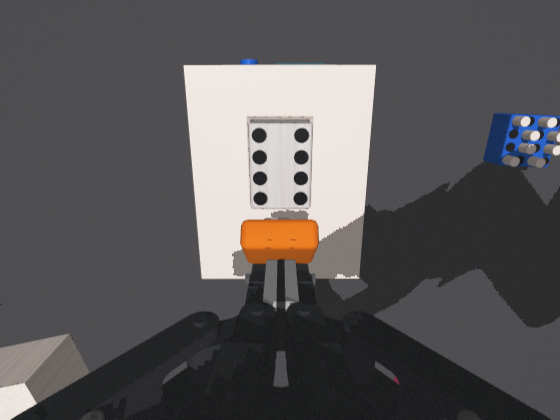

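The bar follows the fingers, which sit centred on the paddle, and the block is unchanged. Continuing the arc.

>>> arm_command --rows '[[[-8.2,-1.4,-5.8],0,1],[[-7.6,-1.3,-6.5],0,1],[[-7,-1.2,-7],0,1],[[-6.4,-1.1,-7.6],0,1],[[0,0,0],0,1]]'

```text
t: 26.6
tcp_pos: [0.4617, -0.2373, 0.2033]
tool_rot: [-0.084, 0.996, 0.001, -0.001]
force: [0.6, 1.0, -0.0]
finger_gap: 0.001
```

>>> arm_command --rows '[[[-6,-1,-8.3],0,1],[[-5.5,-0.9,-8.7],0,1],[[-5,-0.8,-9],0,1],[[-4.5,-0.8,-9.5],0,1],[[0,0,0],0,1]]'

```text
t: 27.22
tcp_pos: [0.441, -0.2407, 0.1676]
tool_rot: [-0.084, 0.996, 0.001, -0.001]
force: [0.4, -0.5, -0.3]
finger_gap: -0.002
```

>>> arm_command --rows '[[[-3.5,-0.6,-9],0,1],[[-2.5,-0.4,-9],0,1],[[-2,-0.3,-8],0,1],[[-1,-0.2,-4],0,1],[[0,0,-4],0,1],[[0,0,0],0,1]]'

```text
t: 27.98
tcp_pos: [0.4327, -0.2426, 0.1344]
tool_rot: [-0.084, 0.996, 0.0, -0.0]
force: [-1.1, 0.5, 0.3]
finger_gap: -0.006
```

>>> arm_command --rows '[[[0,0,-2],0,1],[[0,0,-1],0,1],[[0,0,0],0,1]]'

```text
t: 28.35
tcp_pos: [0.4329, -0.2427, 0.1317]
tool_rot: [-0.084, 0.996, 0.0, -0.0]
force: [0.1, 0.1, 0.0]
finger_gap: -0.0
```

>>> arm_command --rows '[[[0,0,-1],0,1],[[0,0,-1],0,1],[[0,0,0],0,1]]'

```text
t: 28.72
tcp_pos: [0.433, -0.2428, 0.1296]
tool_rot: [-0.084, 0.996, 0.0, -0.0]
force: [-1.2, -0.0, 0.8]
finger_gap: -0.002
```

>>> arm_command --rows '[[[0,0,-0.8],0,1],[[0,0,0],0,1]]'

```text
t: 28.98
tcp_pos: [0.433, -0.2427, 0.1289]
tool_rot: [-0.084, 0.996, 0.0, -0.0]
force: [-1.3, -0.3, 0.9]
finger_gap: -0.0
```

>>> arm_command --rows '[[[0,0,-0.8],0,1],[[0,0,0],0,1]]'

```text
t: 29.22
tcp_pos: [0.433, -0.2428, 0.1281]
tool_rot: [-0.084, 0.996, 0.0, -0.0]
force: [-1.0, -0.1, 1.5]
finger_gap: -0.001
```

>>> arm_command --rows '[[[0,0,-0.8],0,1],[[0,0,0],0,1]]'

```text
t: 29.48
tcp_pos: [0.433, -0.2428, 0.1274]
tool_rot: [-0.084, 0.996, -0.0, 0.0]
force: [-1.2, 0.2, 4.1]
finger_gap: 0.004
```

>>> arm_command --rows '[[[0,0,-0.6],0,1],[[0,0,0],0,1]]'

```text
t: 29.72
tcp_pos: [0.433, -0.2428, 0.1269]
tool_rot: [-0.084, 0.996, -0.0, 0.0]
force: [-2.1, 1.1, 6.1]
finger_gap: 0.002
```

```bash
python3 - <<'E'
from station import manip; import cv2
cv2.imwrite("pics/s11.png",cv2.resize(manip.snapshot('scene')[40:190,120:310],None,fx=4,fy=4,interpolation=cv2.INTER_CUBIC))
E
```

```text
(no output)
```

View pics/s11.png

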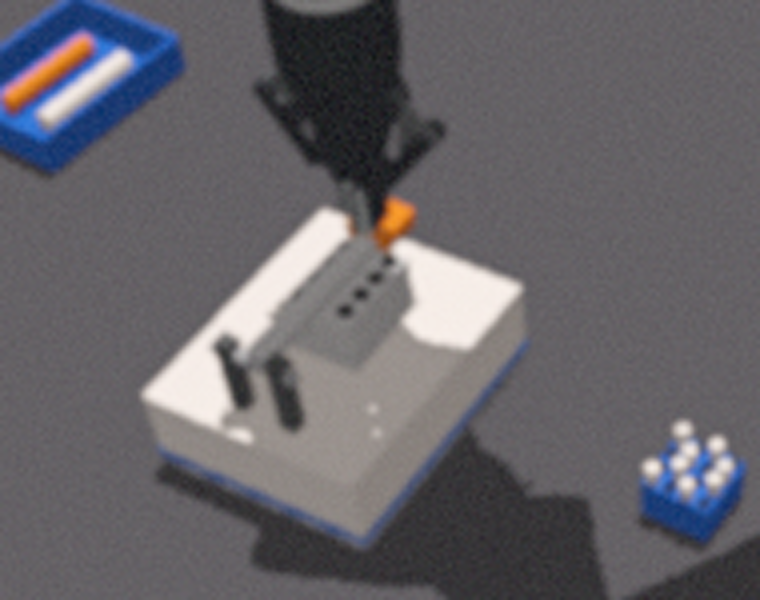

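Force rises at the expected rubber rate (6 N at about 1.6 mm below the shut face height), so the bar is on its stop. I'll hold briefly and retreat.

>>> arm_command --rows '[[[0,0,0],0,1],[[0,0,0],0,1],[[0,0,0],0,1],[[0,0,1],0,1],[[0,0,2],0,1],[[0,0,10],0,1],[[0,0,40],0,1],[[0,0,50],0,1],[[0,0,30],0,1],[[0,0,0],0,1],[[0,0,0],0,1]]'

```text
t: 31.15
tcp_pos: [0.4325, -0.2423, 0.2592]
tool_rot: [-0.084, 0.996, 0.0, -0.0]
force: [-0.3, -0.8, -0.1]
finger_gap: -0.001
```

```bash
python3 look.py w12; python3 - <<'E'
from station import manip; import cv2
cv2.imwrite("pics/s12.png",cv2.resize(manip.snapshot('scene')[40:190,120:310],None,fx=4,fy=4,interpolation=cv2.INTER_CUBIC))
cv2.imwrite("pics/t12.png",manip.snapshot('top'))
E
```

```text
tcp [ 0.4325 -0.2423  0.2592] ty [-0.1674  0.9859  0.001 ] yaw_y 1.739 tz [-8.e-04  9.e-04 -1.e+00] F [-0.25 -0.84 -0.07] t 31.15 q [-0.74  0.33  1.73  0.    1.08 -2.48]
cam in tool [ 0.0811  0.0002 -0.1325]
```

View pics/s12.png

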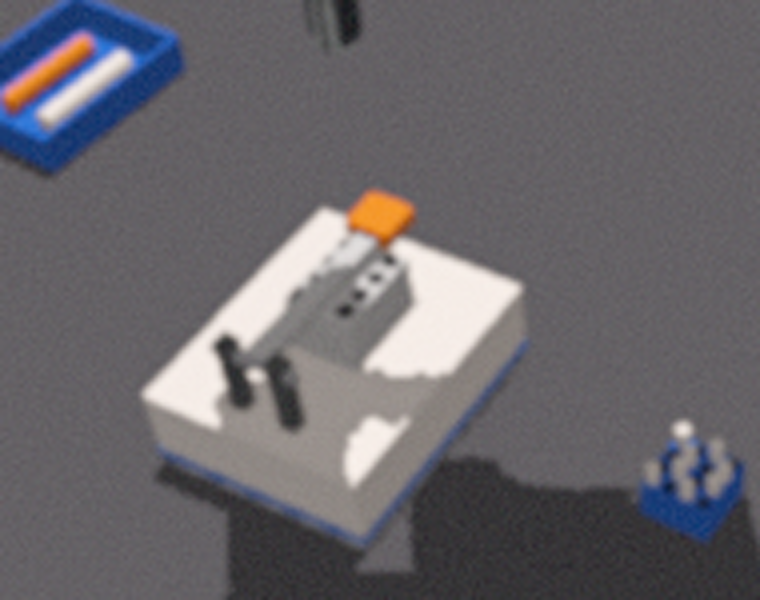

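View pics/w12.png

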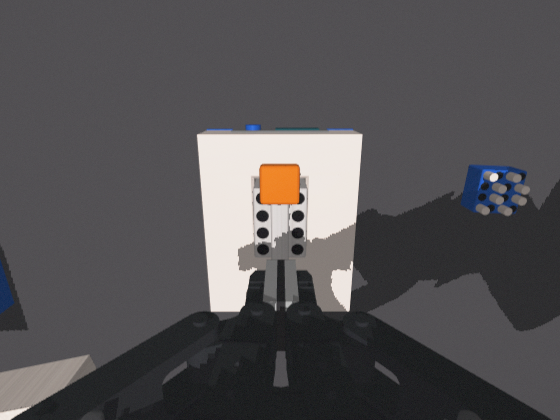

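View pics/t12.png

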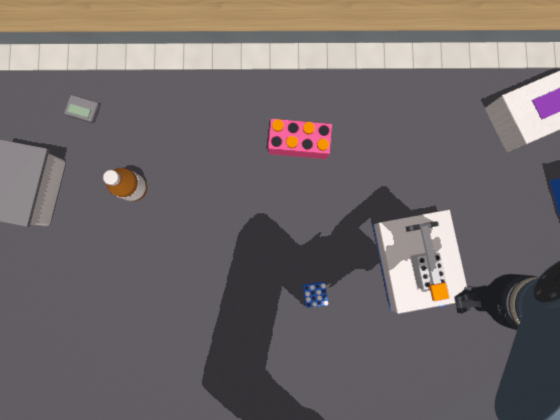

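```bash
python3 - <<'E'
from h import *; import pickle
S=cal('scene');c,s=pickle.load(open('pics/w12.pkl','rb'))
a=.167;ex=np.array([np.cos(a),np.sin(a),0]);ey=np.array([-ex[1],ex[0],0]);h=np.array([.4635,-.2374,0])+.095*ex;h[2]=.1055
for th in (0,.03,.06,.1,.15):
    u=-np.cos(th)*ex+[0,0,np.sin(th)]; n=np.sin(th)*ex+[0,0,np.cos(th)]
    Q=[h+r*u+.012*n+w*ey for r,w in((.121,.017),(.121,-.017),(.155,-.017),(.155,.017))]
    print(th,'scene zoom',((proj(S,Q)-[120,40]+.5)*4-.5).round(0).tolist(),'wrist',proj(c,Q).round(1).tolist())
E
```

```text
0 scene zoom [[387.0, 238.0], [343.0, 221.0], [373.0, 190.0], [417.0, 207.0]] wrist [[299.2, 205.3], [259.6, 205.3], [258.8, 166.0], [300.0, 166.0]]
0.03 scene zoom [[386.0, 234.0], [342.0, 217.0], [371.0, 184.0], [415.0, 201.0]] wrist [[299.5, 207.0], [259.3, 207.0], [258.5, 167.6], [300.3, 167.6]]
0.06 scene zoom [[385.0, 230.0], [340.0, 213.0], [370.0, 179.0], [414.0, 196.0]] wrist [[299.7, 208.9], [259.1, 208.9], [258.1, 169.4], [300.6, 169.4]]
0.1 scene zoom [[383.0, 225.0], [338.0, 207.0], [368.0, 172.0], [412.0, 189.0]] wrist [[300.0, 211.7], [258.8, 211.7], [257.7, 172.2], [301.1, 172.2]]
0.15 scene zoom [[381.0, 219.0], [336.0, 201.0], [365.0, 164.0], [409.0, 181.0]] wrist [[300.4, 215.6], [258.4, 215.6], [257.1, 176.2], [301.6, 176.3]]
```

The observed paddle corners (scene (372,190) and (415,208); wrist rows 164–204) match θ = 0. The racks and bottle are at their original pixels, and the robot is clear.

```bash
python3 -c "
from station import manip
print(manip.sense()['t'],manip.sense()['force']); print(manip.sign_off())"
```

```text
31.3 [-0.0290408  -0.178271    0.08232374]
the job is handed in; nothing more can be done
None
```

The block is home in the mixer's pocket and the bar is shut over it. I handed the job in at 31.3 s, and the sign-off gives no verdict.

- **Block:** I gripped it across its 50 mm width and lowered it into the pocket. I met the pad, pushed about 6 mm to the hard stop, and held about 16 N there for about 0.75 s. The force includes the block's weight of about 4.8 N, estimated from readings while it hung free. The block's centre ended about 63 mm above the bench, within the 61 to 67 mm expected when home. It had not slipped in the grip.
- **Bar:** I swung it over by the paddle until it met its stop, ending with about 6 N on the paddle. The fingers then lifted clear.
- **Last checks:** In the scene and wrist pictures the paddle's corners match the fully shut position, to about 0.03 rad. The block is upright under the bar. The racks and the bottle show no movement in the top view. The tool reads about zero force.
- **Anomalies:** While I lowered the block there was a brief side load of about 2.5 N against the pocket wall. A 0.6 mm shift cleared it. The force on the paddle read about zero at most stops during the swing, though about 1.8 N was expected. The pictures showed the bar following the fingers.

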